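# Fetch the pastel tin from the studio cabinet

### The job

Pull the little grey cabinet's door wide open by its handle, draw the metal tin out along the bench by its front end until it is quite clear of the cabinet, and let go of it there. Then take it again round its middle and lay it, without dropping it, down on the floor of the one wooden holder that matches its length. Leave the cabinet door wide open and the pail, jar and tape roll where they stand.

Things in the scene. Friction and masses are not known exactly. Their poses are not given: they have to be found in the camera images.
- cabinet: Grey steel cabinet fixed to the bench, 240 deep (x) x 172 wide (y), walls 6 mm, no floor: the tin stands on the bench. Origin: centre of its underside. The front, with the door, is at x = -120 mm and faces -x. From x = -120 to -15 mm: open-topped bay 160 mm wide inside, side walls 70 mm high. Behind x = -15 mm: roofed, 100 mm high outside; a shelf inside leaves 58 mm of height for the tin.
- door (a joint): Opening angle of the cabinet's door: 0 closed, grows as it swings outward (counter-clockwise seen from above), stop at 1.9 rad; it stays where it is left (about 0.08 N m of friction, no latch or spring). Door: grey panel 168 wide x 100 high x 12 mm thick, its lower edge 6 mm above the bench. The upright hinge line is at x = -120, y = -84 mm in the cabinet's frame; when closed the panel lies from x = -132 to -120 mm.
- door_handle (a point): Grip point on the door's handle, 80 mm above the bench: an upright round steel bar 11 mm thick, from 46 to 104 mm above the bench, its centre line 45 mm in front of the door's outer face and 146 mm from the hinge along the door, held by two thin level stays (8 mm thick, 51 and 99 mm above the bench). Door closed, the bar is at x = -177, y = +62 mm in the cabinet's frame. The frame turns with the door: its x points into the cabinet when closed.
- tin: Closed flat-sided metal tin, 190 long (its x) x 50 wide (its y) x 45 mm high, rounded edges, about 0.35 kg, lying lengthwise in the cabinet on the bench. Origin: centre of its underside. Its -x end is the front end, 6 to 16 mm behind the closed door; its rear half is under the shelf, so it can only be slid out to the front. It slides on the bench without tipping.
- long_holder: Fixed dark wooden holder that fits the tin: 212 long (its x) x 70 wide (its y) x 30 mm high. Origin: centre of its underside. Floor 6 mm thick; inside, the trough is 200 x 58 mm. End walls and side walls 6 mm thick, 30 mm high, but the side walls are missing over the middle 100 mm, leaving room for fingers there. Either way round will do.
- short_holder: Fixed dark wooden holder of the same make but too short for the tin: 162 long (its x) x 70 wide x 30 mm high, trough 150 x 58 mm. Origin: centre of its underside. The two holders change places.
- pail: Bystander: metal pail of pencils, 90 mm across at the rim, 100 mm high, pencils up to about 160 mm. Origin: centre of its underside.
- jar: Bystander: glass jar with a steel cap, 64 mm across, 90 mm high. Origin: centre of its underside.
- tape: Bystander: roll of card tape lying flat, 90 mm across, 30 mm high. Origin: centre of its underside.
There are look-alikes about, which are no part of the job. Leave any orange look-alike of the long_holder alone.

How it is judged:
By the outcome, as a careful person would: the job done as asked, in the order asked, and still so for the second after the job is handed in, with the robot touching nothing.
It also fails if it takes over 64 s, if anything falls off the work surface, if the arm or the gripper's body presses on something with over 40 N, if the wrist force passes 120 N, or if a joint passes its speed limit or range.

### The arm

A 6-joint arm with a two-finger parallel gripper is mounted at the origin on the work surface. World frame = base frame: x ahead of the robot, y to its left, z up, the work surface at z = 0. Lengths are in mm, angles in rad, forces in N, time in s.
With the tool pointing down it reaches from about 300 to 775 mm from the base axis. Payload 14.6 kg.
Tool frame: the origin (TCP) lies on the centre line of the jaws, within the pads' length; the fingertips stand ahead of it and the grasp point (between the pads) is the TCP (manip.tip_reach is the z of the fingertips in the tool frame, in mm); z points along the fingers, y is the direction in which the jaws open and shut (so a half turn about z gives the same grasp; the last joint's range is limited). The gripper opens to 94 mm and grips with 3 to 60 N. Pads are 16 mm wide; open, the fingers measure 119 mm over their backs; the gripper's body (75 mm by 177 mm) begins 78 mm behind the grasp point.
Start: joints at [-1.233, 0.3, 1.521, -0, 1.321, -0.067], TCP at [216.601, -505.542, 224.446] pointing down, gripper open.
Joint ranges: [-3.03, 3.03], [-0.79, 2.21], [0.23, 2.52], [-1.04, 4.18], [0, 3.07], [-2.55, 2.55]. Speed limits (rad/s): [2.22, 2.22, 2.57, 3.14, 3.14, 3.14].

### API

Orientations are given as [roll, pitch, yaw] about the fixed x, y, z axes, in that order (R = Rz(yaw) Ry(pitch) Rx(roll)).
In Python, from cell import manip, camera, search_frame, masks_of, tip_of gives the robot as it stands.
- The arm moves only by the tool send_rows, never from a script. Its argument "plan" is a list of rows, each an object with "travel": the shift along the tool's x, y, z in mm, a list of three; "delta_rot": the turn, a rotation vector about the tool's x, y, z in degrees, a list of three; "fingers": the gripper's target within -1 to 1 (shut at 1, half-way at 0, fully open at -1). In form: [{"travel": [dx, dy, dz], "delta_rot": [wx, wy, wz], "fingers": fingers}, ...]. A call has 1 to 20 rows; each row shifts and turns the commanded pose from where the row before left it, along the tool's axes as they then stand; what a row does not reach is not made up. A row lasts 1/8 s, in which the tool goes at most 62.5 mm and 10.7 degrees, less where a joint would pass 70% of its speed; a pose out of reach is approached as far as the arm can. A call is refused whole if a number of a shift passes 62.5 or a number of a turn 10.7, either way. A call with a gripper value outside its range is refused whole. The fingers move at their own pace and stop on an object; "grip_force" is the grip in N (left out, the last holds). Time passes only in rows, so rows that do not move let the fingers close. It gives the time, the measured TCP pose, the force and the opening at its end, in the units of the state.
- manip.read_state(): the state, without advancing time (a new reading comes with each control period).
- camera(name): name is "scene" or "top"; returns a dict with "color" (420x560x3 uint8, red, green, blue), "z_map" (420x560 float32, mm along the optical axis (not along the pixel's ray), 0 where there is no reading), "fov_y" (degrees; the focal length in pixels is half the picture's height over the tangent of half this angle, whatever the lens; pixels are square), "cx", "cy" (the principal point, pixels), "world_from_camera" (4x4, takes a point from camera to world coordinates). Camera axes: x right, y up, looking along -z (the intrinsics and any distortion apply to the point x, -y, -z); pixel columns grow to the right and rows downward; lengths in mm; the calibration is good to about 2 mm. A picture is of the moment at which its call begins.
- manip.sign_off(): hands the job in, once; it reports no verdict.
Trained networks look in the newest picture that a camera, given by its name, has taken for a name from the list of things; names that differ only in an ending like _2 or _b are one class to them, and where a whole thing is asked for, a point or a joint stands for the part that bears it (a point fixed in the world has none). Each returns a list of dicts, best first, with "confidence" (0 to 1); they miss things now and then, are a little off and sometimes report something else, mostly with a low value. They report only what shows in the picture. A call takes as long as a camera call. They do not tell look-alikes from the thing itself.
- search_frame(name, camera): "at" ([x, y, z] in mm, in the coordinates of the camera as it stood for that picture, good to about 4 mm: the middle of the surface that is visible of it).
- masks_of(name, camera): "region" (420x560 bool, what is visible of it).
- tip_of(name, camera): "at" ([x, y, z] in mm, in the coordinates of the camera as it stood for that picture, good to about 4 mm: a listed point, or the origin of a listed thing).
The state is a dict: "clock": time; "joints": joint angles; "qd": joint speeds; "effort": joint torques, N m; "eef_pos": TCP position; "eef_rot": TCP orientation; "wrist_force": force on the tool from outside, world axes, zero at the start; "moment": the same for the moment, N m; "finger_gap": finger opening in mm.
Only numpy, scipy, OpenCV 4.12 (cv2) and the standard library are available. Lean on these libraries where they do the work, as an engineer would, in place of code of your own. Each camera call takes 0.05 s, during which the arm holds its last target. There are 200 camera calls.

## Working session

There is one attempt and no reset: what is moved stays moved. The work goes in short steps, Python scripts to look and compute and a tool call to move; the robot and the scene stay as the last step left them, time stands still between calls to the robot, and variables do not carry over. Pictures are saved under pics/ and viewed, about 8 in all and at most 12, crops included, and the job is handed in when it is done.

Besides the shell and the picture viewer there is one more tool, called after "Call:" in YAML: its name, and indented under it one key for each argument. send_rows: Moves the arm, as the interface text tells. Its arguments: {"type":"object","properties":{"plan":{"type":"array"},"grip_force":{"type":"number"}},"required":["plan"]}

```bash
mkdir -p pics; ls
cat > h.py <<'E'
import numpy as np, cv2
from cell import manip, camera, search_frame, masks_of, tip_of
def cam(n):
    c=camera(n); c['T']=np.array(c['world_from_camera']); c['f']=210/np.tan(np.radians(c['fov_y'])/2); return c
def w(c,p): return (c['T']@np.r_[p,1])[:3]
def pix(c,p):
    q=np.linalg.inv(c['T'])@np.r_[p,1]; return c['cx']+c['f']*q[0]/-q[2], c['cy']-c['f']*q[1]/-q[2]
def cloud(c,m=None):
    z=c['z_map']; v,u=np.nonzero((z>0)&(m if m is not None else True)); d=z[v,u]
    P=np.c_[(u-c['cx'])*d/c['f'],-(v-c['cy'])*d/c['f'],-d,np.ones(len(d))]
    return (P@c['T'].T)[:,:3]
def save(c,n,s=1): cv2.imwrite(n,cv2.resize(c['color'][:,:,::-1],None,fx=s,fy=s))
E
python3 - <<'E'
from h import *
print(manip.read_state(), manip.tip_reach)
for n in ('top','scene'):
    c=cam(n); save(c,f'pics/{n}0.png',1.4); print(n,{k:v for k,v in c.items() if k not in('color','z_map','T')})
    for t in ['cabinet','door','door_handle','tin','long_holder','short_holder','pail','jar','tape']:
        for f in (search_frame,tip_of):
            try: print(t,f.__name__,[(np.round(w(c,r['at'])).tolist(),np.round(pix(c,w(c,r['at']))).tolist(),round(r['confidence'],2)) for r in f(t,n)])
            except Exception as e: print(t,e)
E
```

```text
pics
{'clock': 0.0, 'joints': array([-1.23263438e+00,  3.00490196e-01,  1.52157202e+00, -3.15105788e-05,
        1.32068137e+00, -6.65820496e-02]), 'qd': array([ 1.76946361e-03, -4.44678057e-04, -1.17266516e-03, -9.54141054e-05,
        2.97484542e-04,  3.21300322e-04]), 'effort': array([-1.61739157e-03, -5.31820428e+01, -3.52734804e+01,  7.07103079e-02,
        2.42884067e-02, -1.09568807e-04]), 'eef_pos': array([ 216.5026191 , -505.34147103,  223.87967115]), 'eef_rot': array([-3.14044224e+00, -4.61215638e-05,  4.04751786e-01]), 'wrist_force': array([-0.6144136 ,  0.04872748, -0.0265552 ]), 'moment': array([ 0.00015055, -0.04145759,  0.03801139]), 'finger_gap': 94.16356132903454} 19.0
top {'fov_y': 47.021398208598015, 'cx': 272.60308517581706, 'cy': 208.12854224626076, 'world_from_camera': array([[-1.41285475e-02,  9.95629341e-01, -9.23179237e-02,
         3.52679020e+02],
       [-9.99812388e-01, -1.52904551e-02, -1.18907450e-02,
        -8.31233514e+01],
       [-1.32503577e-02,  9.21326048e-02,  9.95658582e-01,
         1.49834042e+03],
       [ 0.00000000e+00,  0.00000000e+00,  
[... 2356 characters left out ...]
all [([507.0, 307.0, 5.0], [409.0, 197.0], 0.67)]
long_holder call [([222.0, -398.0, 4.0], [125.0, 207.0], 0.77), ([476.0, -337.0, 9.0], [174.0, 267.0], 0.69)]
long_holder call [([474.0, -339.0, 4.0], [173.0, 268.0], 0.86), ([219.0, -398.0, -2.0], [125.0, 208.0], 0.56)]
short_holder call [([523.0, -192.0, 8.0], [239.0, 261.0], 0.9)]
short_holder call [([523.0, -191.0, -0.0], [240.0, 263.0], 0.67)]
pail call [([739.0, -159.0, 84.0], [292.0, 308.0], 0.88)]
pail call [([732.0, -150.0, 6.0], [294.0, 325.0], 0.84)]
jar call [([730.0, -304.0, 74.0], [222.0, 334.0], 0.58)]
jar call [([711.0, -300.0, -2.0], [224.0, 345.0], 0.57)]
tape call [([533.0, -497.0, 23.0], [108.0, 307.0], 0.67)]
tape call []
```

View pics/top0.png

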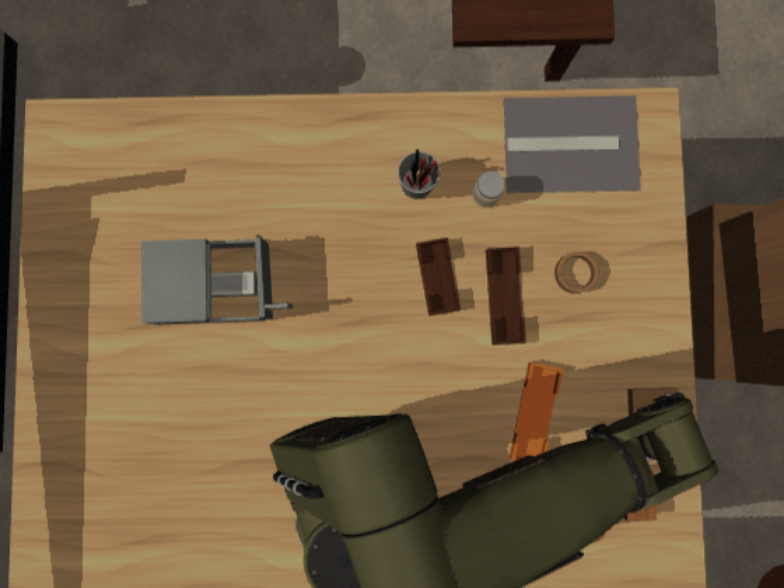

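View pics/scene0.png

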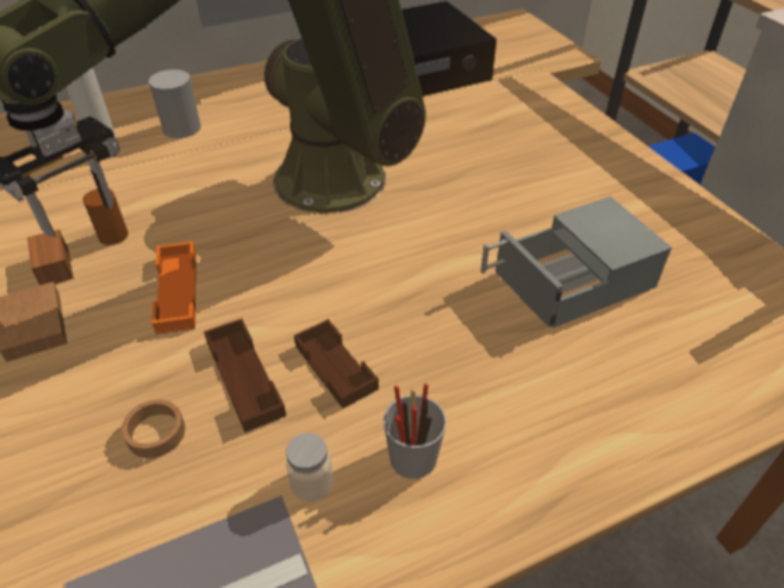

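Look-alikes: long dark holder at top px (361,211), short dark one at (311,198), and an orange look-alike at (383,294). I choose the dark one at (361,211). Next come precise fits and a close crop.

```bash
cat > m.py <<'E'
from h import *
def rect(P,n):
    P=P.astype(np.float32); (c,s,a)=cv2.minAreaRect(P); print(n,len(P),'centre',np.round(c,1),'size',np.round(s,1),'ang',round(a,2))
E
python3 - <<'E'
from m import *
c=cam('top'); P=cloud(c)
def sel(x0,x1,y0,y1,z0,z1): 
    m=(P[:,0]>x0)&(P[:,0]<x1)&(P[:,1]>y0)&(P[:,1]<y1)&(P[:,2]>z0)&(P[:,2]<z1); return P[m]
print('bench z',np.median(sel(300,420,0,300,-20,20)[:,2]))
roof=sel(400,620,270,460,85,115); print(np.median(roof[:,2])); rect(roof[:,:2],'roof')
door=sel(400,620,160,230,92,115); rect(door[:,:2],'doortop')
tin=sel(460,560,200,300,35,58); print(np.median(tin[:,2])); rect(tin[:,:2],'tin')
hb=sel(420,500,100,172,60,115); print('handle',hb.min(0),hb.max(0))
for n,b in (('long',(340,610,-400,-290)),('short',(420,620,-250,-130))):
    h=sel(*b,22,40); rect(h[:,:2],n)
    h=sel(*b,3,15); print(np.median(h[:,2]) if len(h) else None)
cv2.imwrite('pics/crop1.png',np.hstack([cv2.resize(c['color'][160:260,90:220,::-1],None,fx=4,fy=4)[:, :400],cv2.resize(c['color'][160:260,285:385,::-1],None,fx=4,fy=4)]))
E
```

```text
bench z -0.43398718229468614
99.62137484431003
roof 2728 centre [512.3 369.2] size [173.2 137.1] ang 1.43
doortop 295 centre [520.4 179.5] size [172.9  29.7] ang 4.21
45.057142155872384
tin 492 centre [509.9 255.3] size [50.6 89.7] ang 1.15
handle [451.3245679  127.57078581  63.35199698] [462.0108763  171.54124189 111.9770561 ]
long 264 centre [ 476.3 -335.6] size [212.2  71.5] ang 2.3
6.140353239072056
short 209 centre [ 520.7 -188.6] size [162.3  70.3] ang 9.49
6.172529063349884
```

View pics/crop1.png

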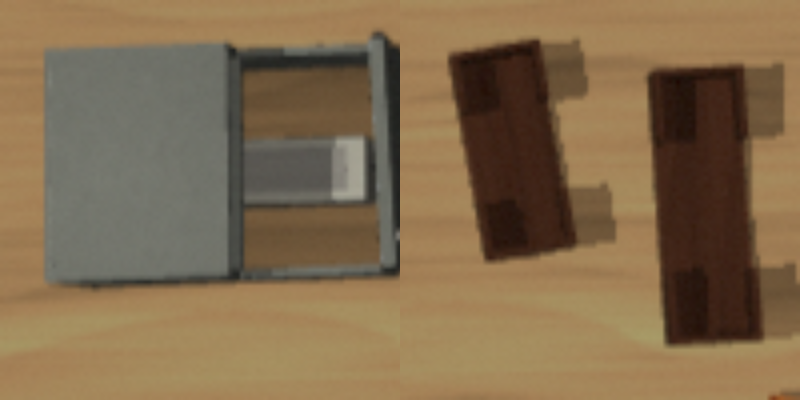

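The crop confirms that the right-hand dark holder, crop px (705,205), is the long one: the fit gives 212x71 mm at (476,-336), +2.3°. The tin shows at crop px (305,170) behind a slightly ajar door.

```bash
cat > p.py <<'E'
from h import *
import json
def rows(s,wps):
    """s=(x,y,z,yawdeg); wps: (x,y,z,yaw,n,grip)"""
    out=[];s=np.array(s,float)
    for *g,n,gr in wps:
        a=s.copy()
        for i in range(1,n+1):
            t=a+(np.array(g)-a)*i/n; d=t-s; p=np.radians(s[3]); c,q=np.cos(p),np.sin(p)
            tr=[round(float(v),1) for v in (c*d[0]+q*d[1], q*d[0]-c*d[1], -d[2])]; r=round(float(-d[3]),1)
            out.append({"travel":tr,"delta_rot":[0,0,r],"fingers":gr})
            p2=s[:2]+[c*tr[0]+q*tr[1], q*tr[0]-c*tr[1]]; s=np.array([*p2,s[2]-tr[2],s[3]-r])
    for k in range(0,len(out),20): print(json.dumps(out[k:k+20]).replace(' ','')); print('--')
    print('end',np.round(s,1))
def now():
    s=manip.read_state(); r=s['eef_rot']; print(round(s['clock'],2),np.round(s['eef_pos'],1),np.round(np.degrees(r),2),'F',np.round(s['wrist_force'],1),'gap',round(s['finger_gap'],1),'q',np.round(s['joints'],2)); return [*s['eef_pos'],np.degrees(r[2])]
E
python3 -c "
from p import *
rows(now(),[(456,133,200,94,20,-1)])"
```

```text
1.85 [ 216.6 -505.6  224.5] [180.     0.    23.19] F [-0.4 -0.7 -0. ] gap 93.6 q [-1.23  0.3   1.52 -0.    1.32 -0.07]
[{"travel":[23.6,-24.6,1.2],"delta_rot":[0,0,-3.5],"fingers":-1},{"travel":[25.0,-23.2,1.2],"delta_rot":[0,0,-3.6],"fingers":-1},{"travel":[26.5,-21.5,1.3],"delta_rot":[0,0,-3.5],"fingers":-1},{"travel":[27.7,-19.9,1.2],"delta_rot":[0,0,-3.6],"fingers":-1},{"travel":[28.9,-18.1,1.2],"delta_rot":[0,0,-3.5],"fingers":-1},{"travel":[29.9,-16.3,1.2],"delta_rot":[0,0,-3.5],"fingers":-1},{"travel":[30.9,-14.4,1.3],"delta_rot":[0,0,-3.6],"fingers":-1},{"travel":[31.7,-12.5,1.2],"delta_rot":[0,0,-3.5],"fingers":-1},{"travel":[32.5,-10.5,1.2],"delta_rot":[0,0,-3.6],"fingers":-1},{"travel":[33.0,-8.5,1.2],"delta_rot":[0,0,-3.5],"fingers":-1},{"travel":[33.5,-6.4,1.3],"delta_rot":[0,0,-3.5],"fingers":-1},{"travel":[33.8,-4.4,1.2],"delta_rot":[0,0,-3.6],"fingers":-1},{"travel":[34.0,-2.2,1.2],"delta_rot":[0,0,-3.5],"fingers":-1},{"travel":[34.1,-0.1,1.2],"delta_rot":[0,0,-3.6],"fingers":-1},{"travel":[34.1,2.0,1.3],"delta_rot":[0,0,-3.5],"fingers":-1},{"travel":[33.8,4.0,1.2],"delta_rot":[0,0,-3.5],"fingers":-1},{"travel":[33.6,6.1,1.2],"delta_rot":[0,0,-3.6],"fingers":-1},{"travel":[33.1,8.3,1.2],"delta_rot":[0,0,-3.5],"fingers":-1},{"travel":[32.5,10.2,1.3],"delta_rot":[0,0,-3.6],"fingers":-1},{"travel":[31.8,12.2,1.2],"delta_rot":[0,0,-3.5],"fingers":-1}]
--
end [456. 133. 200.  94.]
```

Call:
send_rows:
  plan:
    - {"travel": [23.6,-24.6,1.2],"delta_rot": [0,0,-3.5],"fingers": -1}
    - {"travel": [25.0,-23.2,1.2],"delta_rot": [0,0,-3.6],"fingers": -1}
    - {"travel": [26.5,-21.5,1.3],"delta_rot": [0,0,-3.5],"fingers": -1}
    - {"travel": [27.7,-19.9,1.2],"delta_rot": [0,0,-3.6],"fingers": -1}
    - {"travel": [28.9,-18.1,1.2],"delta_rot": [0,0,-3.5],"fingers": -1}
    - {"travel": [29.9,-16.3,1.2],"delta_rot": [0,0,-3.5],"fingers": -1}
    - {"travel": [30.9,-14.4,1.3],"delta_rot": [0,0,-3.6],"fingers": -1}
    - {"travel": [31.7,-12.5,1.2],"delta_rot": [0,0,-3.5],"fingers": -1}
    - {"travel": [32.5,-10.5,1.2],"delta_rot": [0,0,-3.6],"fingers": -1}
    - {"travel": [33.0,-8.5,1.2],"delta_rot": [0,0,-3.5],"fingers": -1}
    - {"travel": [33.5,-6.4,1.3],"delta_rot": [0,0,-3.5],"fingers": -1}
    - {"travel": [33.8,-4.4,1.2],"delta_rot": [0,0,-3.6],"fingers": -1}
    - {"travel": [34.0,-2.2,1.2],"delta_rot": [0,0,-3.5],"fingers": -1}
    - {"travel": [34.1,-0.1,1.2],"delta_rot": [0,0,-3.6],"fingers": -1}
    - {"travel": [34.1,2.0,1.3],"delta_rot": [0,0,-3.5],"fingers": -1}
    - {"travel": [33.8,4.0,1.2],"delta_rot": [0,0,-3.5],"fingers": -1}
    - {"travel": [33.6,6.1,1.2],"delta_rot": [0,0,-3.6],"fingers": -1}
    - {"travel": [33.1,8.3,1.2],"delta_rot": [0,0,-3.5],"fingers": -1}
    - {"travel": [32.5,10.2,1.3],"delta_rot": [0,0,-3.6],"fingers": -1}
    - {"travel": [31.8,12.2,1.2],"delta_rot": [0,0,-3.5],"fingers": -1}

```text
clock: 4.35
eef_pos: [456.3, 134.2, 200.0]
eef_rot: [3.141, -0.0, 1.643]
wrist_force: [0.1, -0.4, 0.9]
finger_gap: 94.2
```

Call:
send_rows:
  plan:
    - {"travel": [0,0,0],"delta_rot": [0,0,0],"fingers": -1}

```text
clock: 4.47
eef_pos: [456.1, 134.4, 199.6]
eef_rot: [-3.141, -0.0, 1.643]
wrist_force: [0.5, 0.1, 1.0]
finger_gap: 93.8
```

Call:
send_rows:
  plan:
    - {"travel": [-1.5,0,20],"delta_rot": [0,0,0],"fingers": -1}
    - {"travel": [0,0,20],"delta_rot": [0,0,0],"fingers": -1}
    - {"travel": [0,0,20],"delta_rot": [0,0,0],"fingers": -1}
    - {"travel": [0,0,20],"delta_rot": [0,0,0],"fingers": -1}
    - {"travel": [0,0,20],"delta_rot": [0,0,0],"fingers": -1}
    - {"travel": [0,0,20],"delta_rot": [0,0,0],"fingers": -1}
    - {"travel": [0,0,0],"delta_rot": [0,0,0],"fingers": 1}
    - {"travel": [0,0,0],"delta_rot": [0,0,0],"fingers": 1}
    - {"travel": [0,0,0],"delta_rot": [0,0,0],"fingers": 1}
    - {"travel": [0,0,0],"delta_rot": [0,0,0],"fingers": 1}
    - {"travel": [0,0,0],"delta_rot": [0,0,0],"fingers": 1}
    - {"travel": [0,0,0],"delta_rot": [0,0,0],"fingers": 1}
  grip_force: 15

```text
clock: 5.98
eef_pos: [456.1, 131.5, 80.0]
eef_rot: [3.142, -0.0, 1.64]
wrist_force: [-0.2, -0.0, 0.0]
finger_gap: 37.3
```

Run:
```python
from p import *
s=now(); H=np.array([600.6,198.8]); v=np.array(s[:2])-H; print(np.hypot(*v),np.degrees(np.arctan2(v[1],v[0])))
R=156.7; a0=np.arctan2(v[1],v[0])%(2*np.pi); a1=np.radians(202.7)+1.84
n=32; W=[]
for i in range(1,n+1):
    a=a0+(a1-a0)*i/n; W.append((*(H+R*np.array([np.cos(a),np.sin(a)])),80,s[3]+np.degrees(a-a0),1,1))
s[2]=80; rows(s,W)
```

```text
5.97 [456.1 131.5  80. ] [180.    -0.    93.99] F [-0.2 -0.   0. ] gap 37.3 q [0.2  0.32 1.87 0.   0.95 0.13]
159.40597695864403 -155.028052458736
[{"travel":[-7.2,5.9,-0.0],"delta_rot":[0,0,-3.2],"fingers":1},{"travel":[-8.1,3.4,-0.0],"delta_rot":[0,0,-3.2],"fingers":1},{"travel":[-8.1,3.4,-0.0],"delta_rot":[0,0,-3.3],"fingers":1},{"travel":[-8.2,3.4,-0.0],"delta_rot":[0,0,-3.2],"fingers":1},{"travel":[-8.1,3.4,-0.0],"delta_rot":[0,0,-3.2],"fingers":1},{"travel":[-8.2,3.3,-0.0],"delta_rot":[0,0,-3.2],"fingers":1},{"travel":[-8.1,3.4,-0.0],"delta_rot":[0,0,-3.3],"fingers":1},{"travel":[-8.1,3.4,-0.0],"delta_rot":[0,0,-3.2],"fingers":1},{"travel":[-8.2,3.4,-0.0],"delta_rot":[0,0,-3.2],"fingers":1},{"travel":[-8.1,3.4,-0.0],"delta_rot":[0,0,-3.2],"fingers":1},{"travel":[-8.2,3.4,-0.0],"delta_rot":[0,0,-3.3],"fingers":1},{"travel":[-8.1,3.4,-0.0],"delta_rot":[0,0,-3.2],"fingers":1},{"travel":[-8.1,3.4,-0.0],"delta_rot":[0,0,-3.2],"fingers":1},{"travel":[-8.2,3.3,-0.0],"delta_rot":[0,0,-3.2],"fingers":1},{"travel":[-8.1,3.4,-0.0],"delta_rot":[0,0,-3.3],"fingers":1},{"travel":[-8.2,3.4,-0
[... 370 characters left out ...]
,3.4,-0.0],"delta_rot":[0,0,-3.2],"fingers":1},{"travel":[-8.1,3.4,-0.0],"delta_rot":[0,0,-3.2],"fingers":1},{"travel":[-8.2,3.4,-0.0],"delta_rot":[0,0,-3.3],"fingers":1},{"travel":[-8.1,3.4,-0.0],"delta_rot":[0,0,-3.2],"fingers":1},{"travel":[-8.1,3.4,-0.0],"delta_rot":[0,0,-3.2],"fingers":1},{"travel":[-8.2,3.4,-0.0],"delta_rot":[0,0,-3.2],"fingers":1},{"travel":[-8.1,3.4,-0.0],"delta_rot":[0,0,-3.3],"fingers":1},{"travel":[-8.1,3.3,-0.0],"delta_rot":[0,0,-3.2],"fingers":1},{"travel":[-8.2,3.4,-0.0],"delta_rot":[0,0,-3.2],"fingers":1},{"travel":[-8.1,3.4,-0.0],"delta_rot":[0,0,-3.2],"fingers":1},{"travel":[-8.2,3.4,-0.0],"delta_rot":[0,0,-3.3],"fingers":1}]
--
end [697.4  75.5  80.  197.2]
```

Call:
send_rows:
  plan:
    - {"travel": [0,0,0],"delta_rot": [0,0,0],"fingers": 1}
    - {"travel": [0,0,0],"delta_rot": [0,0,0],"fingers": 1}
    - {"travel": [0,0,0],"delta_rot": [0,0,0],"fingers": 1}
    - {"travel": [0,0,0],"delta_rot": [0,0,0],"fingers": 1}
    - {"travel": [0,0,0],"delta_rot": [0,0,0],"fingers": 1}

```text
clock: 6.6
eef_pos: [457.1, 131.8, 80.1]
eef_rot: [3.139, -0.001, 1.64]
wrist_force: [7.7, 3.2, -4.8]
finger_gap: 11.0
```

Call:
send_rows:
  plan:
    - {"travel": [-8.1,3.4,0],"delta_rot": [0,0,-3.2],"fingers": 1}
    - {"travel": [-8.1,3.4,0],"delta_rot": [0,0,-3.2],"fingers": 1}
    - {"travel": [-8.1,3.4,0],"delta_rot": [0,0,-3.2],"fingers": 1}

```text
clock: 6.98
eef_pos: [470.1, 108.8, 80.1]
eef_rot: [3.14, -0.0, 1.81]
wrist_force: [6.6, 4.7, -3.2]
finger_gap: 10.5
```

Call:
send_rows:
  plan:
    - {"travel": [-8.1,3.4,0],"delta_rot": [0,0,-3.2],"fingers": 1}
    - {"travel": [-8.1,3.4,0],"delta_rot": [0,0,-3.3],"fingers": 1}
    - {"travel": [-8.1,3.4,0],"delta_rot": [0,0,-3.2],"fingers": 1}
    - {"travel": [-8.1,3.4,0],"delta_rot": [0,0,-3.2],"fingers": 1}
    - {"travel": [-8.1,3.4,0],"delta_rot": [0,0,-3.3],"fingers": 1}
    - {"travel": [-8.1,3.4,0],"delta_rot": [0,0,-3.2],"fingers": 1}
    - {"travel": [-8.1,3.4,0],"delta_rot": [0,0,-3.2],"fingers": 1}
    - {"travel": [-8.1,3.4,0],"delta_rot": [0,0,-3.2],"fingers": 1}
    - {"travel": [-8.1,3.4,0],"delta_rot": [0,0,-3.3],"fingers": 1}
    - {"travel": [-8.1,3.4,0],"delta_rot": [0,0,-3.2],"fingers": 1}
    - {"travel": [-8.1,3.4,0],"delta_rot": [0,0,-3.2],"fingers": 1}
    - {"travel": [-8.1,3.4,0],"delta_rot": [0,0,-3.2],"fingers": 1}
    - {"travel": [-8.1,3.4,0],"delta_rot": [0,0,-3.3],"fingers": 1}

```text
clock: 8.6
eef_pos: [561.8, 45.0, 80.1]
eef_rot: [-3.141, 0.0, 2.543]
wrist_force: [-2.8, -5.0, 2.4]
finger_gap: 10.8
```

Run:
```python
from p import *
s=now(); H=np.array([600.6,198.8]); v=np.array(s[:2])-H; print(np.hypot(*v),np.degrees(np.arctan2(v[1],v[0]))+360-202.7)
```

```text
8.6 [561.8  45.   80.1] [-1.7995e+02  3.0000e-02  1.4568e+02] F [-2.8 -5.   2.4] gap 10.8 q [ 0.02  0.49  1.62 -0.    1.03 -0.96]
158.60999637813612 53.13859070479782
```

Call:
send_rows:
  plan:
    - {"travel": [-8.1,3.4,0],"delta_rot": [0,0,-3.2],"fingers": 1}
    - {"travel": [-8.1,3.4,0],"delta_rot": [0,0,-3.3],"fingers": 1}
    - {"travel": [-8.1,3.4,0],"delta_rot": [0,0,-3.2],"fingers": 1}
    - {"travel": [-8.1,3.4,0],"delta_rot": [0,0,-3.2],"fingers": 1}
    - {"travel": [-8.1,3.4,0],"delta_rot": [0,0,-3.3],"fingers": 1}
    - {"travel": [-8.1,3.4,0],"delta_rot": [0,0,-3.2],"fingers": 1}
    - {"travel": [-8.1,3.4,0],"delta_rot": [0,0,-3.2],"fingers": 1}
    - {"travel": [-8.1,3.4,0],"delta_rot": [0,0,-3.2],"fingers": 1}
    - {"travel": [-8.1,3.4,0],"delta_rot": [0,0,-3.3],"fingers": 1}
    - {"travel": [-8.1,3.4,0],"delta_rot": [0,0,-3.2],"fingers": 1}

```text
clock: 9.85
eef_pos: [649.0, 48.4, 80.2]
eef_rot: [-3.139, 0.001, 3.106]
wrist_force: [3.0, -11.7, 1.2]
finger_gap: 10.5
```

Call:
send_rows:
  plan:
    - {"travel": [-8.1,3.4,0],"delta_rot": [0,0,-3.2],"fingers": 1}
    - {"travel": [-8.1,3.4,0],"delta_rot": [0,0,-3.3],"fingers": 1}
    - {"travel": [-8.1,3.4,0],"delta_rot": [0,0,-3.2],"fingers": 1}
    - {"travel": [-8.1,3.4,0],"delta_rot": [0,0,-3.2],"fingers": 1}
    - {"travel": [-8.1,3.4,0],"delta_rot": [0,0,-3.3],"fingers": 1}
    - {"travel": [0,0,0],"delta_rot": [0,0,0],"fingers": 1}

```text
clock: 10.6
eef_pos: [688.6, 68.1, 80.2]
eef_rot: [-3.138, 0.003, -2.896]
wrist_force: [8.8, -12.8, -0.5]
finger_gap: 10.6
```

Run:
```python
from p import *
s=now(); H=np.array([600.6,198.8]); v=np.array(s[:2])-H; print(np.hypot(*v),np.degrees(np.arctan2(v[1],v[0]))+360-202.7)
```

```text
10.6 [688.6  68.1  80.2] [-1.7980e+02  1.5000e-01 -1.6591e+02] F [  8.8 -12.8  -0.5] gap 10.6 q [ 0.05  0.75  1.2  -0.    1.2  -1.77]
157.58979005325398 101.26704421622878
```

Call:
send_rows:
  plan:
    - {"travel": [0,0,0],"delta_rot": [0,0,0],"fingers": -0.6}
    - {"travel": [0,0,0],"delta_rot": [0,0,0],"fingers": -0.6}
    - {"travel": [0,0,0],"delta_rot": [0,0,0],"fingers": -0.6}
    - {"travel": [0,0,0],"delta_rot": [0,0,0],"fingers": -0.6}
    - {"travel": [0,0,0],"delta_rot": [0,0,0],"fingers": -0.6}
    - {"travel": [0,0,-20],"delta_rot": [0,0,0],"fingers": -0.6}
    - {"travel": [0,0,-25],"delta_rot": [0,0,0],"fingers": -0.6}
    - {"travel": [0,0,-30],"delta_rot": [0,0,0],"fingers": -0.6}
    - {"travel": [0,0,-30],"delta_rot": [0,0,0],"fingers": -0.6}
    - {"travel": [0,0,-25],"delta_rot": [0,0,0],"fingers": -0.6}
    - {"travel": [0,0,0],"delta_rot": [0,0,0],"fingers": -0.6}

```text
clock: 11.98
eef_pos: [687.8, 70.2, 213.3]
eef_rot: [-3.141, 0.005, -2.896]
wrist_force: [0.3, -1.0, -1.3]
finger_gap: 75.3
```

Run:
```python
from p import *
s=now(); s[3]%=360; rows(s,[(510.5,230,205,91.2,16,-0.6)])
```

```text
11.97 [687.8  70.2 213.3] [-179.94    0.28 -165.9 ] F [ 0.3 -1.  -1.3] gap 75.3 q [ 0.05  0.63  1.07 -0.    1.44 -1.77]
[{"travel":[8.3,12.4,0.5],"delta_rot":[0,0,6.4],"fingers":-0.6},{"travel":[9.7,11.4,0.5],"delta_rot":[0,0,6.5],"fingers":-0.6},{"travel":[10.8,10.2,0.6],"delta_rot":[0,0,6.4],"fingers":-0.6},{"travel":[12.0,8.9,0.5],"delta_rot":[0,0,6.4],"fingers":-0.6},{"travel":[12.8,7.6,0.5],"delta_rot":[0,0,6.5],"fingers":-0.6},{"travel":[13.7,6.0,0.5],"delta_rot":[0,0,6.4],"fingers":-0.6},{"travel":[14.2,4.5,0.5],"delta_rot":[0,0,6.4],"fingers":-0.6},{"travel":[14.6,2.9,0.6],"delta_rot":[0,0,6.4],"fingers":-0.6},{"travel":[14.9,1.2,0.5],"delta_rot":[0,0,6.5],"fingers":-0.6},{"travel":[14.9,-0.4,0.5],"delta_rot":[0,0,6.4],"fingers":-0.6},{"travel":[14.8,-2.2,0.5],"delta_rot":[0,0,6.4],"fingers":-0.6},{"travel":[14.4,-3.7,0.5],"delta_rot":[0,0,6.5],"fingers":-0.6},{"travel":[13.9,-5.4,0.6],"delta_rot":[0,0,6.4],"fingers":-0.6},{"travel":[13.2,-6.9,0.5],"delta_rot":[0,0,6.4],"fingers":-0.6},{"travel":[12.4,-8.3,0.5],"delta_rot":[0,0,6.5],"fingers":-0.6},{"travel":[11.4,-9.7,0.5],"delta_rot":[0,0,6.4],"fingers":-0.6}]
--
end [510.5 230.  205.   91.2]
```

Call:
send_rows:
  plan:
    - {"travel": [8.3,12.4,0.5],"delta_rot": [0,0,6.4],"fingers": -0.6}
    - {"travel": [9.7,11.4,0.5],"delta_rot": [0,0,6.5],"fingers": -0.6}
    - {"travel": [10.8,10.2,0.6],"delta_rot": [0,0,6.4],"fingers": -0.6}
    - {"travel": [12.0,8.9,0.5],"delta_rot": [0,0,6.4],"fingers": -0.6}
    - {"travel": [12.8,7.6,0.5],"delta_rot": [0,0,6.5],"fingers": -0.6}
    - {"travel": [13.7,6.0,0.5],"delta_rot": [0,0,6.4],"fingers": -0.6}
    - {"travel": [14.2,4.5,0.5],"delta_rot": [0,0,6.4],"fingers": -0.6}
    - {"travel": [14.6,2.9,0.6],"delta_rot": [0,0,6.4],"fingers": -0.6}
    - {"travel": [14.9,1.2,0.5],"delta_rot": [0,0,6.5],"fingers": -0.6}
    - {"travel": [14.9,-0.4,0.5],"delta_rot": [0,0,6.4],"fingers": -0.6}
    - {"travel": [14.8,-2.2,0.5],"delta_rot": [0,0,6.4],"fingers": -0.6}
    - {"travel": [14.4,-3.7,0.5],"delta_rot": [0,0,6.5],"fingers": -0.6}
    - {"travel": [13.9,-5.4,0.6],"delta_rot": [0,0,6.4],"fingers": -0.6}
    - {"travel": [13.2,-6.9,0.5],"delta_rot": [0,0,6.4],"fingers": -0.6}
    - {"travel": [12.4,-8.3,0.5],"delta_rot": [0,0,6.5],"fingers": -0.6}
    - {"travel": [11.4,-9.7,0.5],"delta_rot": [0,0,6.4],"fingers": -0.6}
    - {"travel": [0,0,0],"delta_rot": [0,0,0],"fingers": -0.6}

```text
clock: 14.1
eef_pos: [509.1, 230.2, 201.1]
eef_rot: [-3.141, 0.0, 1.593]
wrist_force: [0.8, 0.1, 0.9]
finger_gap: 75.3
```

Run:
```python
from p import *
now(); c=cam('scene'); save(c,'pics/scene1.png',1.4)
for t in ('tin','door_handle'): print(t,[(np.round(w(c,r['at'])),r['confidence']) for r in tip_of(t,'scene')])
```

```text
14.1 [509.1 230.2 201.1] [-1.7995e+02  2.0000e-02  9.1290e+01] F [0.8 0.1 0.9] gap 75.3 q [0.36 0.34 1.52 0.   1.28 0.34]
tin [(array([507., 306.,   0.]), 0.59)]
door_handle [(array([687.,  71.,  80.]), 0.75)]
```

View pics/scene1.png

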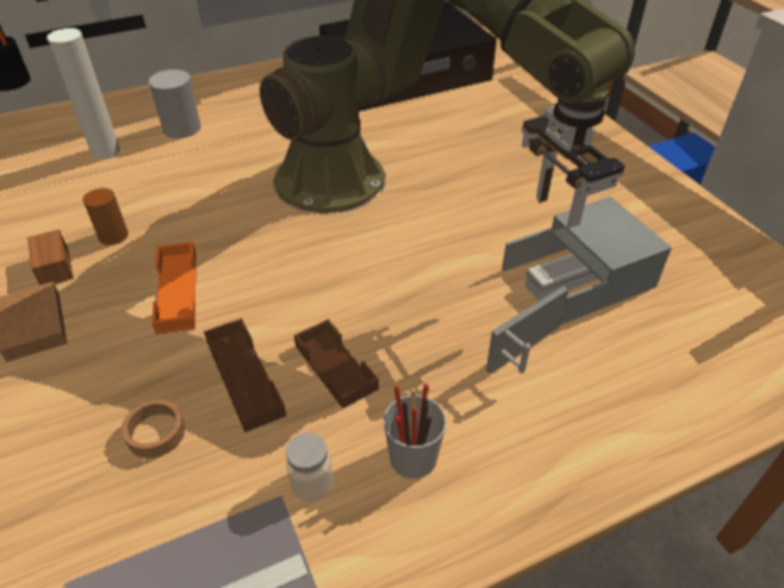

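The door stands wide open (px 525,335), with the tin's front end exposed at (545,280) and the gripper above it. Descending now.

Call:
send_rows:
  plan:
    - {"travel": [0,1,30],"delta_rot": [0,0,0],"fingers": -0.6}
    - {"travel": [0,0,35],"delta_rot": [0,0,0],"fingers": -0.6}
    - {"travel": [0,0,35],"delta_rot": [0,0,0],"fingers": -0.6}
    - {"travel": [0,0,30],"delta_rot": [0,0,0],"fingers": -0.6}
    - {"travel": [0,0,20],"delta_rot": [0,0,0],"fingers": -0.6}
    - {"travel": [0,0,12],"delta_rot": [0,0,0],"fingers": -0.6}
    - {"travel": [0,0,6],"delta_rot": [0,0,0],"fingers": -0.6}
    - {"travel": [0,0,0],"delta_rot": [0,0,0],"fingers": 1}
    - {"travel": [0,0,0],"delta_rot": [0,0,0],"fingers": 1}
    - {"travel": [0,0,0],"delta_rot": [0,0,0],"fingers": 1}
    - {"travel": [0,0,0],"delta_rot": [0,0,0],"fingers": 1}
    - {"travel": [0,0,0],"delta_rot": [0,0,0],"fingers": 1}
    - {"travel": [0,0,0],"delta_rot": [0,0,0],"fingers": 1}
  grip_force: 20

```text
clock: 15.88
eef_pos: [511.0, 230.1, 34.2]
eef_rot: [3.141, -0.0, 1.592]
wrist_force: [-2.4, -1.2, 6.3]
finger_gap: 49.8
```

Call:
send_rows:
  plan:
    - {"travel": [-8,0,0],"delta_rot": [0,0,0],"fingers": 1}
    - {"travel": [-14,0,0],"delta_rot": [0,0,0],"fingers": 1}
    - {"travel": [-18,0,0],"delta_rot": [0,0,0],"fingers": 1}
    - {"travel": [-18,0,0],"delta_rot": [0,0,0],"fingers": 1}

```text
clock: 16.38
eef_pos: [512.3, 171.8, 34.2]
eef_rot: [3.14, -0.001, 1.592]
wrist_force: [-0.0, 4.8, 4.7]
finger_gap: 49.9
```

Call:
send_rows:
  plan:
    - {"travel": [-18,0,0],"delta_rot": [0,0,0],"fingers": 1}
    - {"travel": [-18,0,0],"delta_rot": [0,0,0],"fingers": 1}
    - {"travel": [-18,0,0],"delta_rot": [0,0,0],"fingers": 1}
    - {"travel": [-18,0,0],"delta_rot": [0,0,0],"fingers": 1}
    - {"travel": [-18,0,0],"delta_rot": [0,0,0],"fingers": 1}
    - {"travel": [-18,0,0],"delta_rot": [0,0,0],"fingers": 1}
    - {"travel": [-18,0,0],"delta_rot": [0,0,0],"fingers": 1}
    - {"travel": [-18,0,0],"delta_rot": [0,0,0],"fingers": 1}
    - {"travel": [-18,0,0],"delta_rot": [0,0,0],"fingers": 1}
    - {"travel": [-18,0,0],"delta_rot": [0,0,0],"fingers": 1}
    - {"travel": [-12,0,0],"delta_rot": [0,0,0],"fingers": 1}
    - {"travel": [-6,0,0],"delta_rot": [0,0,0],"fingers": 1}
    - {"travel": [0,0,0],"delta_rot": [0,0,0],"fingers": 1}

```text
clock: 18.0
eef_pos: [516.4, -26.8, 34.2]
eef_rot: [3.14, 0.0, 1.591]
wrist_force: [0.4, -2.9, 6.5]
finger_gap: 49.8
```

Call:
send_rows:
  plan:
    - {"travel": [0,0,0],"delta_rot": [0,0,0],"fingers": -0.6}
    - {"travel": [0,0,0],"delta_rot": [0,0,0],"fingers": -0.6}
    - {"travel": [0,0,0],"delta_rot": [0,0,0],"fingers": -0.6}
    - {"travel": [0,0,0],"delta_rot": [0,0,0],"fingers": -0.6}
    - {"travel": [0,0,-25],"delta_rot": [0,0,0],"fingers": -0.6}
    - {"travel": [0,0,-35],"delta_rot": [0,0,0],"fingers": -0.6}
    - {"travel": [0,0,-30],"delta_rot": [0,0,0],"fingers": -0.6}
    - {"travel": [0,0,-20],"delta_rot": [0,0,0],"fingers": -0.6}
    - {"travel": [0,0,0],"delta_rot": [0,0,0],"fingers": -0.6}

```text
clock: 19.12
eef_pos: [516.6, -26.0, 144.7]
eef_rot: [3.139, 0.0, 1.592]
wrist_force: [0.1, -0.0, 0.3]
finger_gap: 75.4
```

Run:
```python
from p import *
from m import rect
now()
for n in ('top','scene'):
    c=cam(n); save(c,f'pics/{n}2.png',1.4)
    for t in ('tin','door_handle'): print(n,t,[(np.round(w(c,r['at'])),r['confidence']) for r in tip_of(t,n)])
    P=cloud(c); m=(abs(P[:,0]-515)<60)&(P[:,1]>-70)&(P[:,1]<165)&(abs(P[:,2]-45)<5); rect(P[m][:,:2],n)
    print(P[m].min(0),P[m].max(0))
```

```text
19.12 [516.6 -26.  144.7] [1.7986e+02 2.0000e-02 9.1200e+01] F [ 0.1 -0.   0.3] gap 75.4 q [-0.12  0.31  1.71  0.    1.12 -0.14]
top tin [(array([515.,  52.,   1.]), 0.61)]
top door_handle [(array([686.,  69.,  80.]), 0.75), (array([518.,  49.,  -2.]), 0.72)]
top 308 centre [514.7  86.8] size [ 49. 113.] ang 2.54
[488.10628634  29.88822085  40.0901501 ] [539.14615483 142.58165221  49.93083562]
scene tin [(array([513.,  46.,   0.]), 0.84)]
scene door_handle [(array([685.,  68.,  84.]), 0.56)]
scene 1159 centre [518.   47.4] size [ 53.  190.8] ang 0.62
[490.52739232 -47.87832616  40.09625553] [545.20181795 142.84243243  49.92757602]
```

View pics/scene2.png

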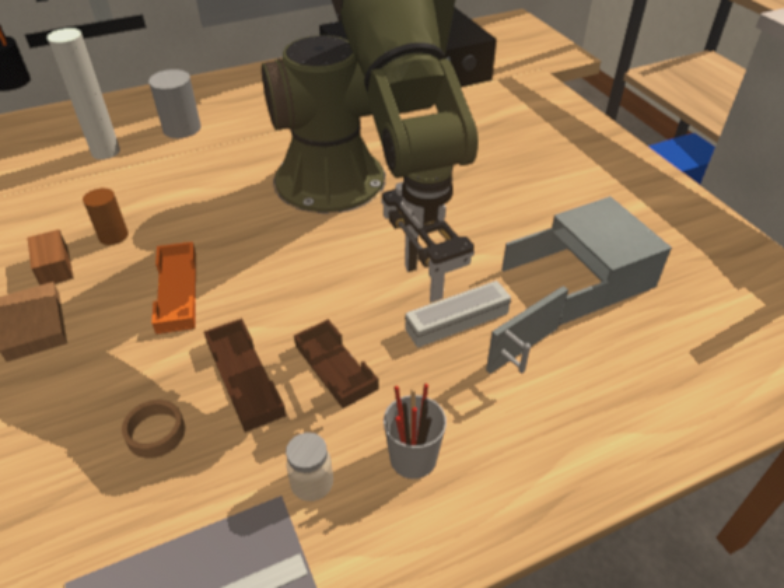

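The tin lies fully out on the bench at px (458,312), about 50 mm clear of the cabinet and released. Now I take it by the middle.

Call:
send_rows:
  plan:
    - {"travel": [20,0,0],"delta_rot": [0,0,0],"fingers": -0.6}
    - {"travel": [30,0,0],"delta_rot": [0,0,0],"fingers": -0.6}
    - {"travel": [24.5,0,0],"delta_rot": [0,0,0],"fingers": -0.6}
    - {"travel": [0,0,20],"delta_rot": [0,0,0],"fingers": -0.6}
    - {"travel": [0,0,30],"delta_rot": [0,0,0],"fingers": -0.6}
    - {"travel": [0,0,30],"delta_rot": [0,0,0],"fingers": -0.6}
    - {"travel": [0,0,20],"delta_rot": [0,0,0],"fingers": -0.6}
    - {"travel": [0,0,11],"delta_rot": [0,0,0],"fingers": -0.6}
    - {"travel": [0,0,0],"delta_rot": [0,0,0],"fingers": 1}
    - {"travel": [0,0,0],"delta_rot": [0,0,0],"fingers": 1}
    - {"travel": [0,0,0],"delta_rot": [0,0,0],"fingers": 1}
    - {"travel": [0,0,0],"delta_rot": [0,0,0],"fingers": 1}
    - {"travel": [0,0,0],"delta_rot": [0,0,0],"fingers": 1}
    - {"travel": [0,0,0],"delta_rot": [0,0,0],"fingers": 1}
    - {"travel": [0,0,0],"delta_rot": [0,0,0],"fingers": 1}
  grip_force: 35

```text
clock: 21.3
eef_pos: [515.0, 48.5, 33.4]
eef_rot: [3.14, -0.0, 1.592]
wrist_force: [-0.4, 0.0, 6.8]
finger_gap: 49.6
```

Call:
send_rows:
  plan:
    - {"travel": [0,0,-6],"delta_rot": [0,0,0],"fingers": 1}
    - {"travel": [0,0,-15],"delta_rot": [0,0,0],"fingers": 1}
    - {"travel": [0,0,-20],"delta_rot": [0,0,0],"fingers": 1}
    - {"travel": [0,0,-25],"delta_rot": [0,0,0],"fingers": 1}
    - {"travel": [0,0,-25],"delta_rot": [0,0,0],"fingers": 1}
    - {"travel": [0,0,-15],"delta_rot": [0,0,0],"fingers": 1}
    - {"travel": [0,0,0],"delta_rot": [0,0,0],"fingers": 1}

```text
clock: 22.18
eef_pos: [514.8, 48.5, 139.6]
eef_rot: [3.14, 0.0, 1.592]
wrist_force: [0.4, -0.1, -4.7]
finger_gap: 50.0
```

Run:
```python
from p import *
from m import rect
s=now()
c=cam('scene'); P=cloud(c)
for b,n in (((340,610,-400,-290),'long'),):
    m=(P[:,0]>b[0])&(P[:,0]<b[1])&(P[:,1]>b[2])&(P[:,1]<b[3])&(P[:,2]>22)&(P[:,2]<40); rect(P[m][:,:2],n)
m=(abs(P[:,0]-515)<60)&(P[:,1]>-70)&(P[:,1]<165)&(abs(P[:,2]-s[2]-11)<5); rect(P[m][:,:2],'tin'); print(np.median(P[m][:,2]))
rows(s,[(476,-336,138,2.3,20,1)])
```

```text
22.18 [514.8  48.5 139.6] [179.9    0.    91.19] F [ 0.4 -0.1 -4.7] gap 50.0 q [ 0.02  0.31  1.71 -0.    1.11  0.  ]
long 465 centre [ 477.3 -337.7] size [216.5  70.3] ang 2.19
tin 877 centre [518.5  44.2] size [ 73.6 188.4] ang 8.21
151.25387228435363
[{"travel":[-19.2,-2.3,0.1],"delta_rot":[0,0,4.4],"fingers":1},{"travel":[-19.3,-0.9,0.1],"delta_rot":[0,0,4.5],"fingers":1},{"travel":[-19.3,0.6,0.0],"delta_rot":[0,0,4.4],"fingers":1},{"travel":[-19.2,2.2,0.1],"delta_rot":[0,0,4.5],"fingers":1},{"travel":[-19.0,3.6,0.1],"delta_rot":[0,0,4.4],"fingers":1},{"travel":[-18.6,5.1,0.1],"delta_rot":[0,0,4.5],"fingers":1},{"travel":[-18.2,6.5,0.0],"delta_rot":[0,0,4.4],"fingers":1},{"travel":[-17.6,7.9,0.1],"delta_rot":[0,0,4.5],"fingers":1},{"travel":[-17.0,9.3,0.1],"delta_rot":[0,0,4.4],"fingers":1},{"travel":[-16.2,10.5,0.1],"delta_rot":[0,0,4.4],"fingers":1},{"travel":[-15.3,11.8,0.1],"delta_rot":[0,0,4.5],"fingers":1},{"travel":[-14.4,12.9,0.0],"delta_rot":[0,0,4.4],"fingers":1},{"travel":[-13.4,14.0,0.1],"delta_rot":[0,0,4.5],"fingers":1},{"travel":[-12.2,14.9,0.1],"delta_rot":[0,0,4.4],"fingers":1},{"travel":[-11.0,15.9,0.1],"delta_rot":[0,0,4.5],"fingers":1},{"travel":[-9.7,16.7,0.1],"delta_rot":[0,0,4.4],"fingers":1},{"travel":[-8.4,17.4,0.0],"delta_rot":[0,0,4.5],"fingers":1},{"travel":[-7.1,18.0,0.1],"delta_rot":[0,0,4.4],"fingers":1},{"travel":[-5.6,18.5,0.1],"delta_rot":[0,0,4.4],"fingers":1},{"travel":[-4.2,18.8,0.1],"delta_rot":[0,0,4.5],"fingers":1}]
--
end [ 476.  -336.   138.     2.3]
```

Call:
send_rows:
  plan:
    - {"travel": [-19.2,-2.3,0],"delta_rot": [0,0,4.4],"fingers": 1}
    - {"travel": [-19.3,-0.9,0],"delta_rot": [0,0,4.5],"fingers": 1}
    - {"travel": [-19.3,0.6,0],"delta_rot": [0,0,4.4],"fingers": 1}
    - {"travel": [-19.2,2.2,0],"delta_rot": [0,0,4.5],"fingers": 1}
    - {"travel": [-19.0,3.6,0],"delta_rot": [0,0,4.4],"fingers": 1}
    - {"travel": [-18.6,5.1,0],"delta_rot": [0,0,4.5],"fingers": 1}
    - {"travel": [-18.2,6.5,0],"delta_rot": [0,0,4.4],"fingers": 1}
    - {"travel": [-17.6,7.9,0],"delta_rot": [0,0,4.5],"fingers": 1}
    - {"travel": [-17.0,9.3,0],"delta_rot": [0,0,4.4],"fingers": 1}
    - {"travel": [-16.2,10.5,0],"delta_rot": [0,0,4.4],"fingers": 1}
    - {"travel": [-15.3,11.8,0],"delta_rot": [0,0,4.5],"fingers": 1}
    - {"travel": [-14.4,12.9,0],"delta_rot": [0,0,4.4],"fingers": 1}
    - {"travel": [-13.4,14.0,0],"delta_rot": [0,0,4.5],"fingers": 1}
    - {"travel": [-12.2,14.9,0],"delta_rot": [0,0,4.4],"fingers": 1}
    - {"travel": [-11.0,15.9,0],"delta_rot": [0,0,4.5],"fingers": 1}
    - {"travel": [-9.7,16.7,0],"delta_rot": [0,0,4.4],"fingers": 1}
    - {"travel": [-8.4,17.4,0],"delta_rot": [0,0,4.5],"fingers": 1}
    - {"travel": [-7.1,18.0,0],"delta_rot": [0,0,4.4],"fingers": 1}
    - {"travel": [-5.6,18.5,0],"delta_rot": [0,0,4.4],"fingers": 1}
    - {"travel": [-4.2,18.8,0],"delta_rot": [0,0,4.5],"fingers": 1}

```text
clock: 24.72
eef_pos: [475.2, -336.3, 137.2]
eef_rot: [-3.14, 0.002, 0.037]
wrist_force: [-0.2, 0.6, -4.9]
finger_gap: 49.8
```

Call:
send_rows:
  plan:
    - {"travel": [0,0,15],"delta_rot": [0,0,0],"fingers": 1}
    - {"travel": [0,0,20],"delta_rot": [0,0,0],"fingers": 1}
    - {"travel": [0,0,15],"delta_rot": [0,0,0],"fingers": 1}
    - {"travel": [0,0,0],"delta_rot": [0,0,0],"fingers": 1}
    - {"travel": [0,0,0],"delta_rot": [0,0,0],"fingers": 1}

```text
clock: 25.35
eef_pos: [476.0, -335.9, 89.0]
eef_rot: [3.141, -0.0, 0.041]
wrist_force: [-0.1, -0.1, -4.1]
finger_gap: 50.0
```

Run:
```python
from p import *
from m import rect
s=now()
c=cam('scene'); P=cloud(c); d=c; 
ex=np.array([np.cos(np.radians(s[3])),np.sin(np.radians(s[3]))]); ey=np.array([-ex[1],ex[0]])
L=(P[:,:2]-s[:2]); a,b=L@ex,L@ey
for z0,n in ((s[2]+11.5,'tin top'),(30,'holder top')):
    m=(abs(a)<125)&(abs(b)<45)&(abs(P[:,2]-z0)<(2.5 if n[0]=='t' else 4)); Q=P[m]; rect(Q[:,:2],n); print('along',a[m].min(),a[m].max(),'across',b[m].min(),b[m].max())
    for lo,hi in ((-120,-50),(-50,50),(50,120)):
        k=m&(a>lo)&(a<hi); print(lo, np.percentile(P[k][:,2],50) if k.any() else None)
save(c,'pics/x.png'); u,v=map(int,pix(c,(476,-336,60))); im=c['color'][max(0,v-90):v+90,max(0,u-110):u+110,::-1]
cv2.imwrite('pics/scene3.png',cv2.resize(im,None,fx=3,fy=3,interpolation=cv2.INTER_CUBIC))
```

```text
25.35 [ 476.  -335.9   89. ] [ 1.7999e+02 -2.0000e-02  2.3200e+00] F [-0.1 -0.1 -4.1] gap 50.0 q [-0.68  0.51  1.56  0.    1.07  0.85]
tin top 1120 centre [ 487.7 -335.8] size [175.7  71.8] ang 10.18
along -77.42125177758287 98.94409042247554 across -37.32400277315369 35.820769569094004
-120 100.82682630934835
-50 100.90703263063585
50 100.84900463137257
holder top 247 centre [ 477.9 -337.7] size [217.8  70.1] ang 2.28
along -107.0793554284377 110.72205150691747 across -37.03479854984198 33.11138792248648
-120 29.89829336449924
-50 27.528473846948373
50 29.761080513240643
```

View pics/scene3.png

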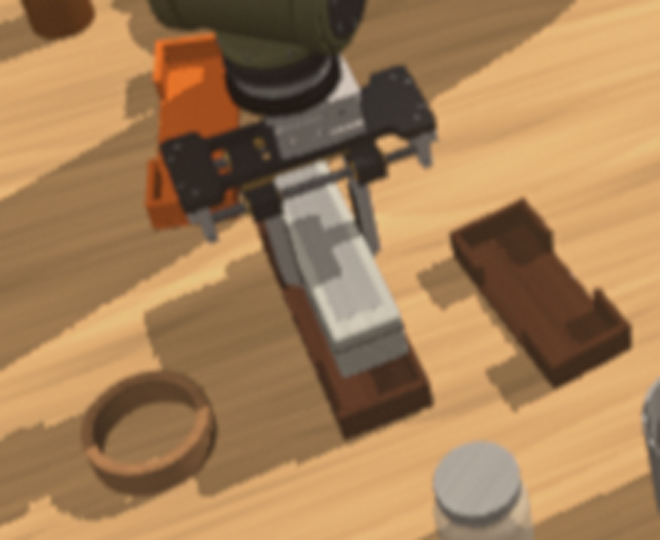

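Run:
```python
from p import *
s=now()
for n in ('scene','top'):
    c=cam(n); P=cloud(c)
    ex=np.array([np.cos(np.radians(2.3)),np.sin(np.radians(2.3))]); ey=np.array([-ex[1],ex[0]])
    L=(P[:,:2]-s[:2]); a,b=L@ex,L@ey
    for nm,z0,dz,lo,hi in (('tin',s[2]+11.8,1.5,35,92),('holder',30,1.5,55,104),('holder-',30,1.5,-104,-55)):
        for l in np.linspace(lo,hi,4)[:-1]:
            h=l+(hi-lo)/3; k=(a>l)&(a<h)&(abs(b)<45)&(abs(P[:,2]-z0)<dz)
            if k.sum()>3: print(n,nm,round(l),k.sum(),'across',b[k].min().round(1),b[k].max().round(1),'mid',((b[k].min()+b[k].max())/2).round(1))
    k=(abs(b)<20)&(abs(P[:,2]-s[2]-11.8)<1.5); print('tin along',a[k].min(),a[k].max())
    k=(abs(b)<25)&(abs(a)<125)&(abs(P[:,2]-30)<1.5); print('holder ends',np.sort(a[k])[[0,1,-2,-1]])
```

```text
25.4 [ 476.1 -336.    89.3] [ 1.7996e+02 -5.0000e-02  2.3200e+00] F [-0.4  0.6 -3.3] gap 49.7 q [-0.68  0.51  1.56  0.    1.07  0.85]
scene tin 35 117 across -24.3 23.8 mid -0.3
scene tin 54 116 across -24.7 23.9 mid -0.4
scene tin 73 101 across -25.1 23.8 mid -0.6
scene holder 55 18 across -36.8 33.2 mid -1.8
scene holder 71 20 across -36.6 32.4 mid -2.1
scene holder 88 46 across -36.9 32.5 mid -2.2
scene holder- -104 8 across -36.1 -31.0 mid -33.5
scene holder- -88 7 across -36.7 -31.8 mid -34.2
scene holder- -71 10 across -36.4 -32.2 mid -34.3
tin along -1218.273201923226 97.13187599622067
holder ends [100.00393242 101.03536284 109.32356859 109.46270891]
top tin 35 4 across 24.0 27.2 mid 25.6
top tin 54 15 across 8.1 26.1 mid 17.1
top tin 73 29 across -7.5 25.1 mid 8.8
top holder 55 4 across 30.3 33.8 mid 32.0
top holder 88 7 across 21.7 34.8 mid 28.2
tin along 61.722965506477 222.00848599679594
holder ends [ 99.77005062 105.1619779  105.1619779  105.38198649]
```

Call:
send_rows:
  plan:
    - {"travel": [0.8,1.4,0],"delta_rot": [0,0,0],"fingers": 1}
    - {"travel": [0,0,8],"delta_rot": [0,0,0],"fingers": 1}
    - {"travel": [0,0,8],"delta_rot": [0,0,0],"fingers": 1}
    - {"travel": [0,0,6],"delta_rot": [0,0,0],"fingers": 1}
    - {"travel": [0,0,6],"delta_rot": [0,0,0],"fingers": 1}
    - {"travel": [0,0,5],"delta_rot": [0,0,0],"fingers": 1}

```text
clock: 26.25
eef_pos: [476.5, -337.3, 55.2]
eef_rot: [-3.141, 0.0, 0.04]
wrist_force: [-0.5, 0.4, -4.5]
finger_gap: 49.8
```

Call:
send_rows:
  plan:
    - {"travel": [0,0,4],"delta_rot": [0,0,0],"fingers": 1}
    - {"travel": [0,0,4],"delta_rot": [0,0,0],"fingers": 1}
    - {"travel": [0,0,3],"delta_rot": [0,0,0],"fingers": 1}
    - {"travel": [0,0,2],"delta_rot": [0,0,0],"fingers": 1}
    - {"travel": [0,0,2],"delta_rot": [0,0,0],"fingers": 1}
    - {"travel": [0,0,0],"delta_rot": [0,0,0],"fingers": 1}

```text
clock: 27.0
eef_pos: [476.5, -337.3, 40.5]
eef_rot: [-3.141, 0.0, 0.04]
wrist_force: [-0.5, 0.3, -3.9]
finger_gap: 49.5
```

Call:
send_rows:
  plan:
    - {"travel": [0,0,0.6],"delta_rot": [0,0,0],"fingers": 1}
    - {"travel": [0,0,0],"delta_rot": [0,0,0],"fingers": 1}

```text
clock: 27.25
eef_pos: [476.6, -337.4, 40.1]
eef_rot: [3.142, -0.0, 0.04]
wrist_force: [0.3, -0.4, -4.4]
finger_gap: 49.6
```

Call:
send_rows:
  plan:
    - {"travel": [0,0,0.5],"delta_rot": [0,0,0],"fingers": 1}
    - {"travel": [0,0,0],"delta_rot": [0,0,0],"fingers": 1}

```text
clock: 27.5
eef_pos: [476.6, -337.3, 39.5]
eef_rot: [-3.142, 0.0, 0.04]
wrist_force: [0.9, -0.2, -4.5]
finger_gap: 49.7
```

Call:
send_rows:
  plan:
    - {"travel": [0,0,0.5],"delta_rot": [0,0,0],"fingers": 1}
    - {"travel": [0,0,0],"delta_rot": [0,0,0],"fingers": 1}

```text
clock: 27.75
eef_pos: [476.6, -337.3, 39.4]
eef_rot: [3.141, -0.0, 0.04]
wrist_force: [-2.8, 2.9, 2.7]
finger_gap: 50.0
```

Call:
send_rows:
  plan:
    - {"travel": [0,0,0.5],"delta_rot": [0,0,0],"fingers": 1}
    - {"travel": [0,0,0],"delta_rot": [0,0,0],"fingers": 1}

```text
clock: 28.0
eef_pos: [476.6, -337.4, 39.4]
eef_rot: [3.141, -0.0, 0.04]
wrist_force: [-5.5, 4.5, 9.0]
finger_gap: 49.7
```

It is seated: upward force has built up at the expected height. Now I release, rise and check.

Call:
send_rows:
  plan:
    - {"travel": [0,0,0],"delta_rot": [0,0,0],"fingers": -0.6}
    - {"travel": [0,0,0],"delta_rot": [0,0,0],"fingers": -0.6}
    - {"travel": [0,0,0],"delta_rot": [0,0,0],"fingers": -0.6}
    - {"travel": [0,0,0],"delta_rot": [0,0,0],"fingers": -0.6}
    - {"travel": [0,0,-10],"delta_rot": [0,0,0],"fingers": -0.6}
    - {"travel": [0,0,-20],"delta_rot": [0,0,0],"fingers": -0.6}
    - {"travel": [0,0,-30],"delta_rot": [0,0,0],"fingers": -0.6}
    - {"travel": [0,0,-40],"delta_rot": [0,0,0],"fingers": -0.6}
    - {"travel": [0,0,-40],"delta_rot": [0,0,0],"fingers": -0.6}
    - {"travel": [-30,0,-20],"delta_rot": [0,0,0],"fingers": -0.6}
    - {"travel": [-40,0,0],"delta_rot": [0,0,0],"fingers": -0.6}
    - {"travel": [-40,0,0],"delta_rot": [0,0,0],"fingers": -0.6}
    - {"travel": [-30,0,0],"delta_rot": [0,0,0],"fingers": -0.6}
    - {"travel": [0,0,0],"delta_rot": [0,0,0],"fingers": -0.6}
    - {"travel": [0,0,0],"delta_rot": [0,0,0],"fingers": -0.6}

```text
clock: 29.88
eef_pos: [337.2, -343.0, 199.1]
eef_rot: [3.141, -0.001, 0.04]
wrist_force: [-0.0, -1.0, -0.0]
finger_gap: 75.4
```

Run:
```python
from p import *
from m import rect
s=now()
for n in ('scene','top'):
    c=cam(n); P=cloud(c); save(c,f'pics/{n}4.png',1.4)
    k=(abs(P[:,0]-476)<130)&(abs(P[:,1]+337)<50)&(abs(P[:,2]-51)<6); rect(P[k][:,:2],n+' tin'); print('z',np.percentile(P[k][:,2],[5,50,95]))
    for t in ('tin','door_handle','pail','jar','tape'): print(n,t,[(np.round(w(c,r['at'])),round(r['confidence'],2)) for r in tip_of(t,n)])
```

```text
29.88 [ 337.2 -343.   199.1] [ 1.7996e+02 -4.0000e-02  2.2900e+00] F [-0. -1. -0.] gap 75.4 q [-0.87  0.17  1.74  0.    1.23  0.66]
scene tin 1438 centre [ 478.5 -337.5] size [192.   50.4] ang 2.41
z [48.20222275 51.18389662 53.7754021 ]
scene tin [(array([ 473., -336.,   12.]), 0.71)]
scene door_handle [(array([683.,  70.,  80.]), 0.91), (array([ 526., -495.,   -1.]), 0.23)]
scene pail [(array([ 731., -148.,    7.]), 0.87)]
scene jar [(array([ 707., -300.,   -3.]), 0.9)]
scene tape [(array([ 524., -496.,   -0.]), 0.6)]
top tin 990 centre [ 476.4 -334.9] size [190.   50.9] ang 2.08
z [46.58455363 51.00819587 55.4742559 ]
top tin [(array([ 479., -334.,    5.]), 0.78)]
top door_handle [(array([686.,  69.,  79.]), 0.57)]
top pail [(array([ 479., -337.,    7.]), 0.59), (array([ 736., -143.,    1.]), 0.58)]
top jar [(array([ 712., -305.,   -0.]), 0.66)]
top tape [(array([ 526., -492.,   -2.]), 0.6)]
```

View pics/scene4.png

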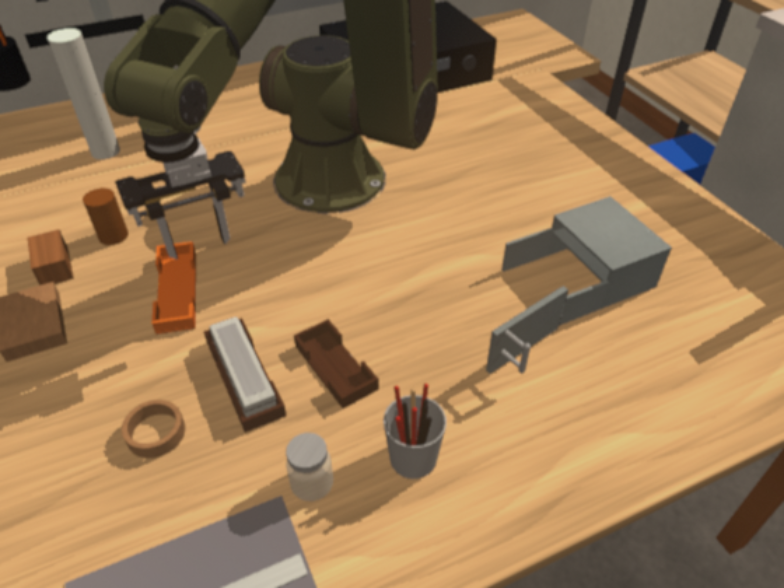

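The tin lies flat in the long dark holder at px (245,370), its top at z = 51 mm (6 mm floor + 45 mm tin). The door is still wide open at (525,335), the bystanders haven't moved, and the gripper is clear. I'm handing in.

```bash
python3 -c "
from h import *
print(manip.sign_off())"
```

```text
the job is handed in; nothing more can be done
None
```

The job is done and handed in; the clock read about 30 s of the 64 s allowed.

**What I did**
- **Door:** I pulled it open by its handle to about 1.78 rad. It was still there in the last pictures.
- **Tin, drawn out:** I slid it along the bench by its front end until it was about 50 mm clear of the cabinet, then let go of it.
- **Tin, placed:** I took it again round the middle and lowered it into the long dark holder, releasing only once I felt contact with the floor.

**Last checks**
- **Tin:** It lies level, with its top at z ≈ 51 mm (6 mm floor plus 45 mm tin). It lines up with the holder to about 1 mm and 0.3°.
- **Bystanders:** The pail, jar and tape roll read within a few mm of where they started, and nothing near the orange look-alike moved.
- **Gripper:** It is open and clear of everything. The largest wrist force I saw was about 15 N.

**Disagreements:** The two cameras differed by about 2 mm on positions, which is their stated calibration error. The pail network once reported the tin as a pail, at low confidence. No check failed.

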